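Lay out a needle-felting place

ROBOT

A 6-joint arm with a two-finger parallel gripper is mounted at the origin on the work surface. World frame = base frame: x ahead of the robot, y to its left, z up, the work surface at z = 0. Lengths are in m, angles in rad, forces in N, time in s.
With the tool pointing down it reaches from about 0.275 to 0.975 m from the base axis. Payload 8.4 kg.
Tool frame: the origin (TCP) lies between the finger pads; the fingertips stand 19 mm ahead of it and the grasp point (between the pads) is the TCP; z points along the fingers, y is the line along which they close (so a half turn about z gives the same grasp; the last joint's range is limited). The gripper opens to 92 mm and grips with 3 to 60 N. Pads are 20 mm wide; open, the fingers measure 128 mm over their backs; the gripper's body (75 mm by 189 mm) begins 69 mm behind the grasp point.
Start: joints at [-1.182, 0.353, 1.633, -0, 1.155, -0.002], TCP at [0.238, -0.578, 0.234] pointing down, gripper open.
Joint ranges: [-2.63, 2.63], [-0.92, 2.1], [0.06, 2.66], [-1.3, 4.44], [0, 2.69], [-3.02, 3.02]. Speed limits (rad/s): [2.22, 2.22, 2.79, 3.14, 3.14, 3.14].

INTERFACE

Orientations are given as [roll, pitch, yaw] about the fixed x, y, z axes, in that order (R = Rz(yaw) Ry(pitch) Rx(roll)).
In Python, from workcell import manip, eyes, order gives the robot as it stands.
- The arm moves only by the tool jog_arm, never from a script. Its argument "steps" is a list of rows, each a list of 4 numbers: the shift along the tool's x, y, z in units of 30 mm (1.0 is 30 mm), then the turn about the tool's z in units of 5 degrees (1.0 is 5 degrees). In form: [[x, y, z, spin], ...]. A call has 1 to 20 rows; each row shifts and turns the commanded pose from where the row before left it, along the tool's axes as they then stand; what a row does not reach is not made up. A row lasts 1/10 s, in which the tool goes at most 50 mm and 8.59 degrees, less where a joint would pass 70% of its speed; a pose out of reach is approached as far as the arm can. A call is refused whole if a number of a shift passes 1 or a number of a turn 1, either way. A call with a gripper value outside its range is refused whole. "jaw" is the closure, from 0 (fully open) to 1 (shut), set as the call begins (left out, the last holds). The fingers move at their own pace and stop on an object; "grip_force" is the grip in N (left out, the last holds). Time passes only in rows, so rows that do not move let the fingers close. It gives the time, the measured TCP pose, the force, the opening and the grip force at its end, in the units of the state.
- manip.observe(): the state, without advancing time (a new reading comes with each control period).
- eyes.capture(name): name is "scene" or "side" or "wrist"; returns a dict with "color" (420x560x3 uint8, red, green, blue), "depth" (420x560 float32, m along the optical axis (not along the pixel's ray), 0 where there is no reading), "camera_matrix" (3x3 intrinsics, pixels), "k1" (the pictures are not rectified: a ray, as slopes to the right and down, at radius r is drawn at 1 + k1 r^2 times it, then the intrinsics apply), "cam_to_world" (4x4, takes a point from camera to world coordinates); the wrist camera has in their place "tool_from_camera" (4x4, takes a point from camera to tool coordinates, whose origin is the TCP and whose axes are the flange's). Camera axes: x right, y up, looking along -z (the intrinsics and any distortion apply to the point x, -y, -z); pixel columns grow to the right and rows downward; lengths in m; the calibration is good to about 2 mm. A picture is of the moment at which its call begins: read the wrist's pose just before it.
- order.sign_off(): hands the job in; it is judged then, once.
The state is a dict: "clock": time; "joint_positions": joint angles; "qd": joint speeds; "joint_efforts": joint torques, N m; "ee_pos": TCP position; "orientation": TCP orientation; "force": force on the tool from outside, world axes, zero at the start; "torque": the same for the moment, N m; "gripper_width": opening from 0.0 (shut) to 1.0 (fully open); "gripper_force": force on a finger pad.
Only numpy, scipy, OpenCV 4.12 (cv2) and the standard library are available. Lean on these libraries where they do the work, as an engineer would, in place of code of your own. Each camera call takes 0.05 s, during which the arm holds its last target. There are 200 camera calls.

TASK

Lay out the felting tools: stand the flat black tin in the middle of the dark round coaster, the small amber jar centred on top of the tin, and the wooden needle holder upright on the table midway between the coaster and the white mug. Lay the clear needle tube on the table in front of the cream felting pad (the robot's side), parallel to its long front edge, centred along it and with a gap of about 3 cm to the pad. Leave the soap, the thread spool and the blue bottle where they are.

Things in the scene. Friction and masses are not known exactly. Their poses are not given: they have to be found in the camera images.
- tin_mid (a point): centre (half-way up) of the flat round black tin, loose, standing: 60 mm diameter (58 mm over its lower 18 mm), 28 mm high, flat top; its z axis points up. About 0.12 kg
- jar_mid (a point): centre (half-way up) of the small amber jar with a brass lid, loose, standing: 42 mm diameter at most, 56 mm high, flat foot; its z axis points up. About 0.09 kg
- holder_mid (a point): centre (half-way up) of the turned wooden needle holder, loose, standing upright: 70 mm high, round, foot 36 mm diameter, waist 28 mm diameter from 23 to 50 mm above the foot, head 34 mm diameter; its z axis points up. About 0.04 kg
- tube_mid (a point): centre (half-way up) of the clear needle tube, loose, lying on the table: 100 mm long along its x axis (which is level), tube 16 mm diameter in the middle 68 mm, square white caps 20 mm wide and high at both ends, so its centre is 10 mm above what it lies on and it does not roll. About 0.03 kg
- coaster: dark wooden round coaster fixed to the table: 100 mm diameter, 5 mm thick. Origin at the centre of its underside, z up. Its y axis lies along the straight line to the mug's centre (either way round); the centres of coaster and mug are always 220 mm apart, so midway is 110 mm from each
- mug: white mug, heavy and fixed on the table: 84 mm diameter, 92 mm high, its handle on the far side from the robot. Origin at the centre of the underside of the round cup (handle not counted), z up
- pad: cream felting pad, fixed to the table: a slab 130 mm (its x) by 180 mm (its y, the long side) by 30 mm high. Origin at the centre of its underside, z up, x pointing roughly away from the robot; its front edge is the long one at x = -65 mm. With a 3 cm gap the tube's centre line is 105 mm from the pad's centre, in the direction of its -x
- soap: bystander: green bar of soap lying on the table, 55 x 80 x 25 mm, loose; origin at the centre of its underside
- spool: bystander: small spool with wooden ends (dark on top) and blue thread, standing, 36 mm diameter, 40 mm high, loose; origin at the centre of its underside
- bottle: bystander: blue bottle with white cap, standing, 56 mm diameter, 130 mm high, loose; origin at the centre of its underside
Things that resemble listed ones, but are neither listed nor needed, are in the scene too. Leave any pink, purple or red look-alike of the part that bears holder_mid alone.

How it is judged:
At the end, for the whole second after the job is handed in: Tin on the coaster, within 12 mm of centre; jar upright on the tin, within 10 mm; holder upright on the table midway between coaster and mug, within 15 mm; tube in front of the pad, gap 3 cm, both ways within 15 mm, parallel within 0.18 rad; all released and at rest (horizontal distance between tin_mid and coaster below 0.012 m and height (world z) of tin_mid between 0.015 and 0.023 m and angle between each of tin_mid, jar_mid, holder_mid's own z axis and vertical below 0.12 rad and horizontal distance between jar_mid and tin_mid below 0.01 m and height (world z) of jar_mid between 0.056 and 0.066 m and x of holder_mid in the frame of coaster between -0.015 and 0.015 m and horizontal distance between holder_mid and coaster between 0.095 and 0.125 m and horizontal distance between holder_mid and mug between 0.095 and 0.125 m and height (world z) of holder_mid between 0.031 and 0.039 m and x of tube_mid in the frame of pad between -0.12 and -0.09 m and y of tube_mid in the frame of pad between -0.015 and 0.015 m and angle between the x axis of tube_mid and the y axis of pad, either way round below 0.18 rad and height (world z) of tube_mid between 0.006 and 0.014 m and linear speed of each of tin, jar, holder, tube below 0.01 m/s); the robot touches nothing.
It fails at once if a bystander (soap, spool or bottle) is moved more than 15 mm (distance of any of soap, spool, bottle from where it was at the start of the episode above 0.015 m).
It also fails if it takes over 114 s, if anything falls off the work surface, if the arm or the gripper's body presses on something with over 40 N, if the wrist force passes 120 N, or if a joint passes its speed limit or range.

## Working session

There is one attempt and no reset: what is moved stays moved. The work goes in short steps, Python scripts to look and compute and a tool call to move; the robot and the scene stay as the last step left them, time stands still between calls to the robot, and variables do not carry over. Pictures are saved under pics/ and viewed, at most 14 in all, crops included, and the job is handed in when it is done.

Besides the shell and the picture viewer there is one more tool, called after ">>>" in YAML: its name, and indented under it one key for each argument. jog_arm: Moves the arm, as the interface text tells. Its arguments: {"type":"object","properties":{"steps":{"type":"array","items":{"type":"array","items":{"type":"number"}}},"jaw":{"type":"number"},"grip_force":{"type":"number"}},"required":["steps"]}

```bash
mkdir -p pics
cat > h.py <<'E'
import numpy as np, cv2
from workcell import manip, eyes, order
from scipy.spatial.transform import Rotation as R
def cap(n):
    s=manip.observe(); c=eyes.capture(n)
    if 'cam_to_world' in c: T=np.array(c['cam_to_world'])
    else:
        W=np.eye(4); W[:3,:3]=R.from_euler('xyz',s['orientation']).as_matrix(); W[:3,3]=s['ee_pos']
        T=W@np.array(c['tool_from_camera'])
    c['T']=T; return c
def rays(c,uv):
    uv=np.asarray(uv,float).reshape(-1,1,2); k=np.array([c['k1'],0,0,0,0],float)
    p=cv2.undistortPoints(uv,np.array(c['camera_matrix'],float),k)[:,0]
    return np.c_[p[:,0],-p[:,1],-np.ones(len(p))]
def onplane(c,uv,z):
    d=rays(c,uv)@c['T'][:3,:3].T; o=c['T'][:3,3]
    return o+d*((z-o[2])/d[:,2])[:,None]
def cloud(c):
    h,w=c['depth'].shape; v,u=np.mgrid[:h,:w]
    d=rays(c,np.c_[u.ravel(),v.ravel()])*c['depth'].ravel()[:,None]
    P=d@c['T'][:3,:3].T+c['T'][:3,3]; P[c['depth'].ravel()<=0]=np.nan
    return P.reshape(h,w,3)
def save(c,f): cv2.imwrite('pics/'+f,c['color'][:,:,::-1])
E
python3 - <<'E'
from h import *
for n in('scene','side'):
    c=cap(n); save(c,n+'0.png'); np.save(n+'.npy',c,allow_pickle=True); print(n,c['T'].round(3).tolist())
print(manip.observe())
E
```

```text
scene [[-0.683, -0.502, 0.53, 1.059], [0.73, -0.467, 0.498, 0.484], [-0.002, 0.728, 0.686, 0.722], [0.0, 0.0, 0.0, 1.0]]
side [[-0.997, 0.033, -0.065, 0.456], [-0.072, -0.575, 0.815, 0.685], [-0.011, 0.818, 0.576, 0.538], [0.0, 0.0, 0.0, 1.0]]
{'clock': 0.1, 'joint_positions': array([-1.18239804e+00,  3.53580785e-01,  1.63403736e+00,  3.00591638e-05,
        1.15521612e+00, -2.38969896e-03]), 'qd': array([-8.82378327e-04, -2.55916952e-03, -2.80467904e-03,  3.79442458e-05,
        1.94191082e-03, -1.11131570e-03]), 'joint_efforts': array([-9.00411651e-04, -5.94904983e+01, -3.34930944e+01,  6.97461795e-02,
        1.83818140e-02, -2.07120081e-05]), 'ee_pos': array([ 0.23792994, -0.57748892,  0.23294716]), 'orientation': array([-3.14035111e+00, -3.04525092e-05,  3.90775816e-01]), 'force': array([0.19487591, 0.59827493, 0.86692685]), 'torque': array([-0.00844767,  0.02218423, -0.00244755]), 'gripper_force': 0.0, 'gripper_width': 0.9987137653021833}
```

View pics/scene0.png

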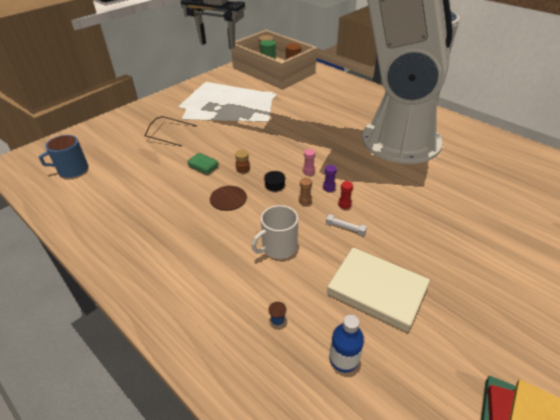

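View pics/side0.png

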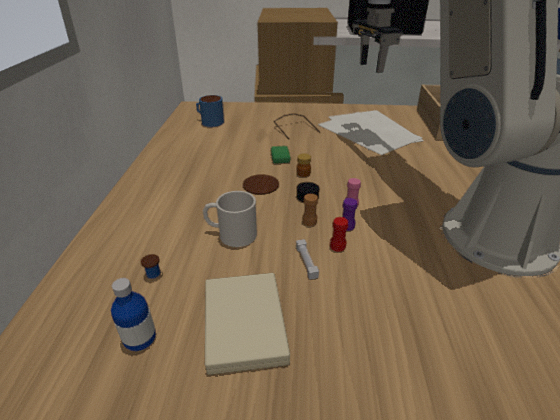

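The scene view shows the jar at (243,160), tin (275,181), coaster (228,198), mug (280,232), brown holder (306,191), tube (346,225) and pad (379,287). The pink, purple and red look-alikes are at (309,161), (330,178) and (346,194). The side view shows the same layout.

Run:
```python
from h import *
S={n:np.load(n+'.npy',allow_pickle=True).item() for n in('scene','side')}
items={'jar':((243,160),(304,166),.056),'tin':((275,181),(308,192),.028),'holder':((306,191),(310,210),.07),'pink':((309,161),(353,190),.07),'purple':((330,178),(349,214),.07),'red':((346,194),(339,235),.07),'mug':((280,232),(237,218),.092),'spool':((277,314),(151,266),.04),'soap':((203,163),(281,155),.025),'tube':((346,225),(307,259),.02),'pad':((379,287),(245,320),.03),'bottle':((347,345),(134,320),.13),'coaster':((228,198),(261,184),.005)}
for k,(a,b,h) in items.items():
  for n,(u,v) in zip(('scene','side'),(a,b)):
    P=cloud(S[n]); z=P[...,2]; g=P[v,u]
    near=np.linalg.norm(P[...,:2]-g[:2],axis=2)<(.13 if k=='pad' else .07)
    top=near&(abs(z-h)<.004)
    if k=='coaster': top=near&(S[n]['color'].max(2)<90)&(z<.015)
    elif k=='tube': top=near&(z>.008)&(z<.03)
    nl,L,st,ce=cv2.connectedComponentsWithStats(top.astype(np.uint8),connectivity=8)
    ids=[i for i in range(1,nl) if st[i,4]>8]
    if not ids: print(k,n,g.round(3),'none');continue
    i=min(ids,key=lambda i:np.hypot(*(P[L==i][:,:2].mean(0)-g[:2])))
    Q=P[L==i]; rc=cv2.minAreaRect((Q[:,:2]*1000).astype(np.float32)); ec=cv2.minEnclosingCircle((Q[:,:2]*1000).astype(np.float32))
    print(k,n,len(Q),'mean',Q.mean(0).round(3),'rect',np.round(rc[0]),np.round(rc[1]),round(rc[2]),'circ',np.round(ec[0]),round(ec[1]))
```

```text
jar scene 81 mean [ 0.448 -0.256  0.054] rect [ 448. -256.] [37. 34.] 46 circ [ 447. -256.] 20
jar side 89 mean [ 0.445 -0.254  0.056] rect [ 446. -257.] [35. 38.] 19 circ [ 446. -257.] 19
tin scene 209 mean [ 0.437 -0.137  0.026] rect [ 436. -138.] [58. 57.] 61 circ [ 437. -139.] 30
tin side 245 mean [ 0.434 -0.137  0.029] rect [ 434. -138.] [56. 57.] 1 circ [ 434. -139.] 31
holder scene 66 mean [ 0.432 -0.031  0.068] rect [433. -31.] [30. 26.] 40 circ [432. -30.] 16
holder side 97 mean [ 0.429 -0.029  0.07 ] rect [429. -30.] [29. 28.] 76 circ [428. -30.] 15
pink scene 51 mean [ 0.327 -0.108  0.067] rect [ 327. -108.] [27. 29.] 74 circ [ 326. -109.] 16
pink side 80 mean [ 0.324 -0.105  0.07 ] rect [ 324. -107.] [28. 28.] 10 circ [ 323. -107.] 16
purple scene 61 mean [ 0.346 -0.019  0.068] rect [346. -19.] [27. 26.] 37 circ [345. -20.] 14
purple side 105 mean [ 0.342 -0.016  0.07 ] rect [342. -18.] [30. 28.] 88 circ [343. -18.] 16
red scene 69 mean [0.372 0.054 0.068] rect [371.  54.] [28. 28.] 34 circ [371.  54.] 15
red side 119 mean [0.369 0.056 0.07 ] rect [368.  55.] [29. 29.] 50
[... 615 characters left out ...]
[439. 107.] [22. 99.] 17 circ [438. 106.] 50
tube side 345 mean [0.435 0.113 0.017] rect [435. 107.] [ 19. 101.] 17 circ [436. 107.] 51
pad scene 4222 mean [0.546 0.275 0.029] rect [543. 271.] [132. 181.] 12 circ [544. 271.] 108
pad side 6606 mean [0.54  0.282 0.03 ] rect [541. 270.] [129. 181.] 12 circ [542. 271.] 108
bottle scene 176 mean [0.716 0.313 0.129] rect [716. 313.] [24. 25.] 38 circ [715. 313.] 13
bottle side 210 mean [0.713 0.313 0.13 ] rect [714. 311.] [25. 25.] 38 circ [714. 311.] 14
coaster scene 78 mean [ 0.597 -0.176  0.003] rect [ 594. -172.] [28. 74.] 22 circ [ 583. -177.] 37
coaster side 574 mean [ 0.558 -0.185  0.006] rect [ 558. -187.] [95. 99.] 3 circ [ 559. -189.] 51
```

>>> jog_arm:
  steps:
    - [0,0,0,0.9]
    - [0,0,0,0.9]
    - [0,0,0,0.9]
    - [0,0,0,0.9]
    - [0,0,0,0.88]
    - [0.44,-0.98,0,0]
    - [0.44,-0.98,0,0]
    - [0.44,-0.98,0,0]
    - [0.44,-0.98,0,0]
    - [0.44,-0.98,0,0]
    - [0.44,-0.98,0,0]
    - [0.44,-0.98,0,0]
    - [0.44,-0.98,0,0]
    - [0.44,-0.98,0,0]
    - [0.44,-0.98,0,0]
    - [0.44,-0.98,0,0]
    - [0.44,-0.98,0,0]
    - [0.44,-0.98,0,0]
    - [0.44,-0.98,0,0]
    - [0.44,-0.95,0,0]
  jaw: 0
  grip_force: 15

```text
clock: 2.1
ee_pos: [0.4363, -0.1364, 0.2335]
orientation: [-3.142, 0.0, -0.0]
force: [1.0, -0.7, -0.9]
gripper_width: 1.001
gripper_force: 0.0
```

>>> jog_arm:
  steps:
    - [0,0,0,0]
    - [0,0,0,0]

```text
clock: 2.3
ee_pos: [0.4361, -0.1374, 0.2334]
orientation: [3.142, 0.001, 0.002]
force: [-0.2, -0.7, -0.6]
gripper_width: 0.999
gripper_force: 0.0
```

Run:
```python
from h import *
c=cap('wrist'); save(c,'w1.png'); P=cloud(c); z=P[...,2]
print(manip.observe()['ee_pos'])
for k,g,h in(('tin',(.436,-.138),.028),('jar',(.447,-.256),.056),('holder',(.430,-.03),.07),('coaster',(.559,-.188),.005)):
    m=(np.linalg.norm(P[...,:2]-g,axis=2)<.07)&(abs(z-h)<(.0025 if k=='coaster' else .005))
    if k=='coaster': m&=c['color'].max(2)<110
    Q=P[m]
    if len(Q)>10: print(k,len(Q),Q.mean(0).round(4),cv2.minEnclosingCircle((Q[:,:2]*1000).astype(np.float32)))
```

```text
[ 0.43582555 -0.13795225  0.23337582]
tin 2498 [ 0.4332 -0.1394  0.0284] ((432.46142578125, -139.3192901611328), 29.921293258666992)
jar 1287 [ 0.4443 -0.2564  0.0562] ((443.9160461425781, -257.062255859375), 19.518041610717773)
holder 856 [ 0.4285 -0.0334  0.0699] ((427.9591064453125, -32.73329544067383), 15.532629013061523)
coaster 5360 [ 0.5639 -0.1917  0.0053] ((558.7159423828125, -190.9043731689453), 48.92113494873047)
```

View pics/w1.png

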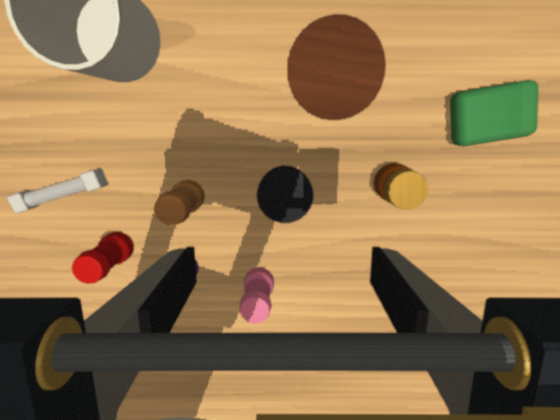

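The wrist view shows the tin at (285,194), coaster (336,67), holder (178,203), jar (400,186) and soap (495,112), all agreeing with the measurements.

>>> jog_arm:
  steps:
    - [-0.1,0.05,0,0]
    - [0,0,1,0]
    - [0,0,1,0]
    - [0,0,1,0]
    - [0,0,1,0]
    - [0,0,1,0]
    - [0,0,1,0]
    - [0,0,0.5,0]
    - [0,0,0.5,0]
    - [0,0,0,0]
    - [0,0,0,0]

```text
clock: 3.45
ee_pos: [0.4327, -0.14, 0.0237]
orientation: [-3.141, 0.001, -0.001]
force: [-0.0, -0.2, -0.3]
gripper_width: 0.999
gripper_force: 0.0
```

>>> jog_arm:
  steps:
    - [0,0,0,0]
    - [0,0,0,0]
    - [0,0,0,0]
    - [0,0,0,0]
    - [0,0,0,0]
    - [0,0,0,0]
    - [0,0,0,0]
    - [0,0,0,0]
    - [0,0,0,0]
    - [0,0,0,0]
  jaw: 1
  grip_force: 15

```text
clock: 4.45
ee_pos: [0.4334, -0.1394, 0.0239]
orientation: [3.141, -0.0, 0.0]
force: [-0.6, -0.6, 6.9]
gripper_width: 0.647
gripper_force: 15.0
```

>>> jog_arm:
  steps:
    - [0,0,-0.5,0]
    - [0,0,-0.75,0]
    - [0,0,-0.75,0]
    - [0.7,0.28,0,0]
    - [0.7,0.28,0,0]
    - [0.7,0.28,0,0]
    - [0.7,0.28,0,0]
    - [0.7,0.28,0,0]
    - [0.7,0.28,0,0]
    - [0,0,0,0]
    - [0,0,0,0]
    - [0,0,0,0]

```text
clock: 5.65
ee_pos: [0.5578, -0.1892, 0.0832]
orientation: [-3.141, 0.002, -0.0]
force: [0.4, -0.5, -1.1]
gripper_width: 0.643
gripper_force: 15.0
```

Run:
```python
from h import *
s=manip.observe(); print(s['ee_pos'],s['force'],s['gripper_width'])
c=cap('side'); P=cloud(c); z=P[...,2]
m=(np.linalg.norm(P[...,:2]-[.559,-.189],axis=2)<.08)&(c['color'].max(2)<110)
for lo,hi in((.003,.009),(.05,.1)):
    Q=P[m&(z>lo)&(z<hi)]; print(len(Q),Q[:,2].min(),Q[:,2].max(),cv2.minEnclosingCircle((Q[:,:2]*1000).astype(np.float32)))
save(c,'s1.png')
```

```text
[ 0.55780238 -0.1892036   0.08317846] [ 0.40714152 -0.49094516 -1.12742631] 0.6434612808664595
582 0.0030181265917091915 0.008474819369018949 ((558.2247924804688, -205.08285522460938), 65.36646270751953)
322 0.05908694768228334 0.09988340205719182 ((558.685791015625, -182.50204467773438), 40.364967346191406)
```

View pics/s1.png

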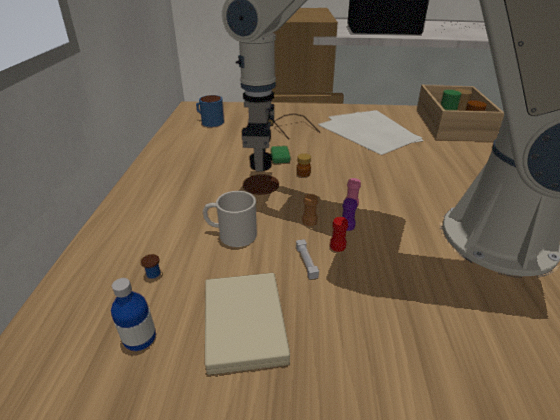

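The tin is held at (260,162), directly over the coaster at (261,185). Lowering and releasing it now.

>>> jog_arm:
  steps:
    - [0.04,0.02,0.6,0]
    - [0,0,0.6,0]
    - [0,0,0.3,0]
    - [0,0,0.2,0]
    - [0,0,0.07,0]
    - [0,0,0,0]
    - [0,0,0,0]
    - [0,0,0,0]

```text
clock: 6.5
ee_pos: [0.5607, -0.1905, 0.0311]
orientation: [3.141, -0.001, -0.0]
force: [0.1, 0.7, -0.9]
gripper_width: 0.646
gripper_force: 15.0
```

>>> jog_arm:
  steps:
    - [0,0,0,0]
    - [0,0,0,0]
    - [0,0,0,0]
    - [0,0,0,0]
    - [0,0,0,0]
    - [0,0,0,0]
    - [0,0,0,0]
    - [0,0,-0.5,0]
    - [0,0,-0.8,0]
    - [0,0,-1,0]
    - [0,0,-1,0]
    - [0,0,-1,0]
    - [0,0,-1,0]
    - [0,0,-1,0]
    - [-0.9,0.55,0,0]
    - [-0.9,0.55,0,0]
    - [-0.9,0.55,0,0]
    - [-0.9,0.55,0,0]
    - [0,0,0,0]
    - [0,0,0,0]
  jaw: 0

```text
clock: 8.5
ee_pos: [0.4524, -0.2566, 0.2206]
orientation: [3.141, -0.001, -0.002]
force: [0.0, 0.9, -0.5]
gripper_width: 1.001
gripper_force: 0.0
```

Run:
```python
from h import *
c=cap('wrist'); save(c,'w2.png'); P=cloud(c); z=P[...,2]
print(manip.observe()['ee_pos'])
for k,g,h in(('tin',(.559,-.19),.033),('jar',(.445,-.256),.056),('coaster',(.559,-.19),.005)):
    m=(np.linalg.norm(P[...,:2]-g,axis=2)<.06)&(abs(z-h)<(.0025 if k=='coaster' else .005))
    if k=='coaster': m&=c['color'].max(2)<110
    Q=P[m]
    if len(Q)>10: print(k,len(Q),Q.mean(0).round(4),cv2.minEnclosingCircle((Q[:,:2]*1000).astype(np.float32)))
```

```text
[ 0.45294044 -0.25637648  0.22037971]
tin 3555 [ 0.5605 -0.1912  0.0332] ((560.0737915039062, -190.9755096435547), 29.74958610534668)
jar 1262 [ 0.4446 -0.2573  0.0563] ((443.9265441894531, -257.383056640625), 19.220111846923828)
coaster 4327 [ 0.5576 -0.1951  0.0053] ((558.2108154296875, -191.33889770507812), 49.44313049316406)
```

View pics/w2.png

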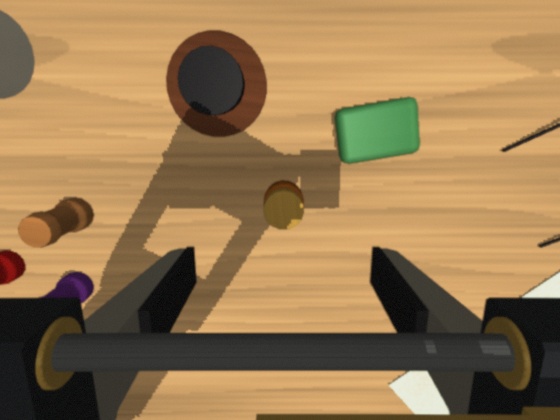

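The tin at (212,80) is centred on the coaster within about 2 mm. The jar is at (284,203), so I'll pick that up next.

>>> jog_arm:
  steps:
    - [-0.28,0.03,0,0]
    - [0,0,1,0]
    - [0,0,1,0]
    - [0,0,1,0]
    - [0,0,1,0]
    - [0,0,1,0]
    - [0,0,0.75,0]
    - [0,0,0.5,0]
    - [0,0,0,0]
    - [0,0,0,0]

```text
clock: 9.55
ee_pos: [0.4441, -0.2569, 0.0321]
orientation: [-3.141, 0.0, 0.001]
force: [1.2, -0.5, -0.4]
gripper_width: 0.997
gripper_force: 0.0
```

>>> jog_arm:
  steps:
    - [0,0,0,0]
    - [0,0,0,0]
    - [0,0,0,0]
    - [0,0,0,0]
    - [0,0,0,0]
    - [0,0,0,0]
    - [0,0,0,0]
    - [0,0,0,0]
    - [0,0,0,0]
    - [0,0,0,0]
    - [0,0,0,0]
    - [0,0,0,0]
  jaw: 1
  grip_force: 12

```text
clock: 10.75
ee_pos: [0.444, -0.2572, 0.032]
orientation: [3.142, -0.0, -0.0]
force: [-0.1, -0.2, 1.3]
gripper_width: 0.451
gripper_force: 12.0
```

>>> jog_arm:
  steps:
    - [0,0,-0.5,0]
    - [0,0,-0.8,0]
    - [0,0,-0.8,0]
    - [0,0,-0.9,0]
    - [0.65,-0.37,0,0]
    - [0.65,-0.37,0,0]
    - [0.65,-0.37,0,0]
    - [0.65,-0.37,0,0]
    - [0.65,-0.37,0,0]
    - [0.62,-0.35,0,0]
    - [0,0,0,0]
    - [0,0,0,0]
    - [0,0,0,0]

```text
clock: 12.05
ee_pos: [0.5589, -0.1915, 0.1216]
orientation: [-3.141, 0.001, -0.0]
force: [-0.1, -0.7, -1.5]
gripper_width: 0.448
gripper_force: 12.0
```

>>> jog_arm:
  steps:
    - [0.03,0,0.8,0]
    - [0,0,0.6,0]
    - [0,0,0.3,0]
    - [0,0,0.1,0]
    - [0,0,0.06,0]
    - [0,0,0,0]
    - [0,0,0,0]
    - [0,0,0,0]

```text
clock: 12.85
ee_pos: [0.5613, -0.1913, 0.0668]
orientation: [3.141, -0.001, -0.0]
force: [0.7, 0.1, -1.0]
gripper_width: 0.448
gripper_force: 12.0
```

>>> jog_arm:
  steps:
    - [0,0,0,0]
    - [0,0,0,0]
    - [0,0,0,0]
    - [0,0,0,0]
    - [0,0,0,0]
    - [0,0,0,0]
    - [0,0,0,0]
    - [0,0,-0.5,0]
    - [0,0,-0.8,0]
    - [0,0,-1,0]
    - [0,0,-1,0]
    - [0,0,-1,0]
    - [0,0,-1,0]
    - [-0.9,-0.9,0,0]
    - [-0.9,-0.9,0,0]
    - [-0.9,-0.9,0,0]
    - [-0.9,-0.9,0,0]
    - [-0.8,-0.9,0,0]
    - [0,-0.8,0,0]
    - [0,0,0,0]
  jaw: 0.2

```text
clock: 14.85
ee_pos: [0.4285, -0.0305, 0.2264]
orientation: [-3.141, -0.002, 0.002]
force: [0.8, -0.2, -0.6]
gripper_width: 0.8
gripper_force: 0.0
```

Run:
```python
from h import *
c=cap('wrist'); save(c,'w3.png'); P=cloud(c); z=P[...,2]
print(manip.observe()['ee_pos'])
for k,g,h in(('jar',(.56,-.19),.089),('holder',(.428,-.033),.07),('mug',(.588,.028),.092)):
    m=(np.linalg.norm(P[...,:2]-g,axis=2)<.06)&(abs(z-h)<.005)
    Q=P[m]
    if len(Q)>10: print(k,len(Q),Q.mean(0).round(4),cv2.minEnclosingCircle((Q[:,:2]*1000).astype(np.float32)))
```

```text
[ 0.42909519 -0.03151503  0.22631896]
jar 2361 [ 0.5611 -0.1904  0.0892] ((561.0732421875, -191.63003540039062), 19.569791793823242)
holder 888 [ 0.4285 -0.032   0.07  ] ((427.77685546875, -32.12580490112305), 15.593063354492188)
mug 1094 [0.5622 0.0263 0.0917] ((583.196533203125, 26.788373947143555), 41.570533752441406)
```

View pics/w3.png

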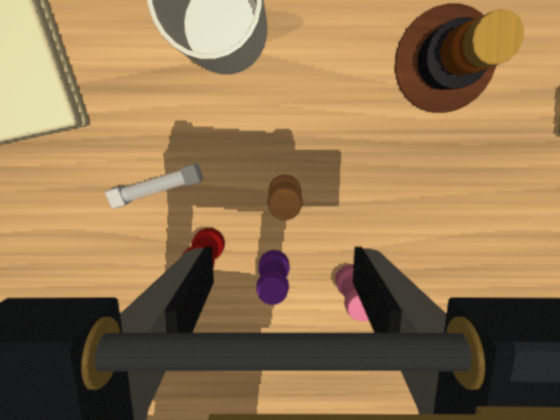

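The jar stands on the tin at (495,38), about 1 mm off centre. The brown holder at (285,197) is directly below the gripper.

>>> jog_arm:
  steps:
    - [-0.03,0.02,0,0]
    - [0,0,1,0]
    - [0,0,1,0]
    - [0,0,1,0]
    - [0,0,1,0]
    - [0,0,1,0]
    - [0,0,0.7,0]
    - [0,0,0,0]
    - [0,0,0,0]
    - [0,0,0,0]

```text
clock: 15.9
ee_pos: [0.4291, -0.0333, 0.0552]
orientation: [3.141, -0.002, -0.001]
force: [0.4, -0.9, -0.9]
gripper_width: 0.801
gripper_force: 0.0
```

>>> jog_arm:
  steps:
    - [0,0,0,0]
    - [0,0,0,0]
    - [0,0,0,0]
    - [0,0,0,0]
    - [0,0,0,0]
    - [0,0,0,0]
    - [0,0,0,0]
    - [0,0,0,0]
    - [0,0,0,0]
    - [0,0,0,0]
    - [0,0,0,0]
    - [0,0,0,0]
  jaw: 1
  grip_force: 8

```text
clock: 17.1
ee_pos: [0.4281, -0.0328, 0.0542]
orientation: [-3.142, -0.0, -0.0]
force: [-0.1, 0.7, 2.3]
gripper_width: 0.354
gripper_force: 8.0
```

>>> jog_arm:
  steps:
    - [0,0,-0.4,0]
    - [0,0,-0.8,0]
    - [0,0,-0.8,0]
    - [0.7,0.23,0,0]
    - [0.7,0.23,0,0]
    - [0.7,0.23,0,0]
    - [0.7,0.23,0,0]
    - [0.7,0.23,0,0]
    - [0.7,0.23,0,0]
    - [0.67,0.25,0,0]
    - [0,0,0,0]
    - [0,0,0,0]
    - [0,0,0,0]

```text
clock: 18.4
ee_pos: [0.5727, -0.0814, 0.1137]
orientation: [-3.141, 0.002, -0.0]
force: [-0.1, -0.0, -0.5]
gripper_width: 0.346
gripper_force: 8.0
```

Run:
```python
from h import *
s=manip.observe(); print(s['ee_pos'],s['gripper_width'])
c=cap('side'); cv2.imwrite('pics/s2.png',cv2.resize(c['color'][80:280,150:400,::-1],None,fx=2.5,fy=2.5))
```

```text
[ 0.57274391 -0.08140881  0.11374617] 0.346239134661566
```

View pics/s2.png

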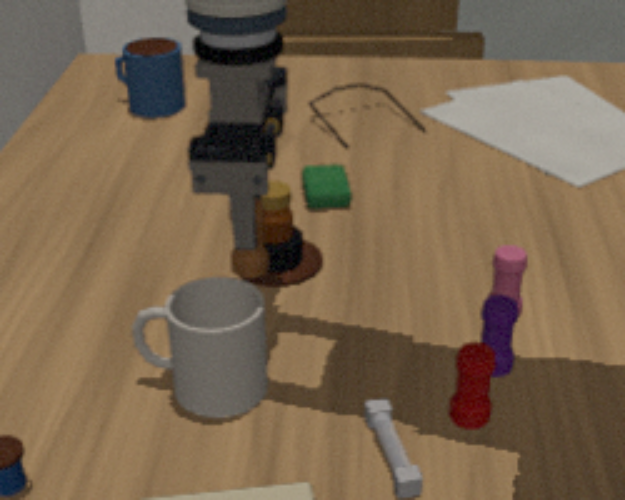

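The holder's foot shows at (250,260) in the crop, below the fingers between the mug and the coaster, with the jar stack intact. Lowering it now.

>>> jog_arm:
  steps:
    - [0.04,0.02,0.7,0]
    - [0,0,0.6,0]
    - [0,0,0.4,0]
    - [0,0,0.15,0]
    - [0,0,0.08,0]
    - [0,0,0,0]
    - [0,0,0,0]
    - [0,0,0,0]

```text
clock: 19.25
ee_pos: [0.5758, -0.0824, 0.0569]
orientation: [3.141, -0.001, -0.0]
force: [-0.4, 0.1, -0.1]
gripper_width: 0.348
gripper_force: 8.0
```

>>> jog_arm:
  steps:
    - [0,0,0,0]
    - [0,0,0,0]
    - [0,0,0,0]
    - [0,0,0,0]
    - [0,0,0,0]
    - [0,0,0,0]
    - [0,0,-0.5,0]
    - [0,0,-0.8,0]
    - [0,0,-1,0]
    - [0,0,-1,0]
    - [0,0,-1,0]
    - [0,0,-1,0]
    - [0,0,0,0]
    - [0,0,0,0]
  jaw: 0.4

```text
clock: 20.65
ee_pos: [0.5756, -0.0824, 0.2165]
orientation: [3.141, -0.002, -0.0]
force: [0.3, 0.5, -0.2]
gripper_width: 0.601
gripper_force: 0.0
```

Run:
```python
from h import *
c=cap('wrist'); save(c,'w4.png'); P=cloud(c); z=P[...,2]
print(manip.observe()['ee_pos'])
for k,g,h in(('jar',(.56,-.19),.089),('holder',(.574,-.082),.07),('mug',(.588,.028),.092)):
    m=(np.linalg.norm(P[...,:2]-g,axis=2)<.06)&(abs(z-h)<.005)
    Q=P[m]
    if len(Q)>10: print(k,len(Q),Q.mean(0).round(4),cv2.minEnclosingCircle((Q[:,:2]*1000).astype(np.float32)))
```

```text
[ 0.57495783 -0.08228077  0.21533715]
jar 1650 [ 0.5621 -0.1905  0.0892] ((561.4037475585938, -191.29910278320312), 19.6026611328125)
holder 936 [ 0.5762 -0.0814  0.07  ] ((575.598388671875, -81.36150360107422), 15.637887954711914)
mug 1980 [0.5893 0.0291 0.0915] ((588.0485229492188, 26.699785232543945), 42.2613639831543)
```

View pics/w4.png

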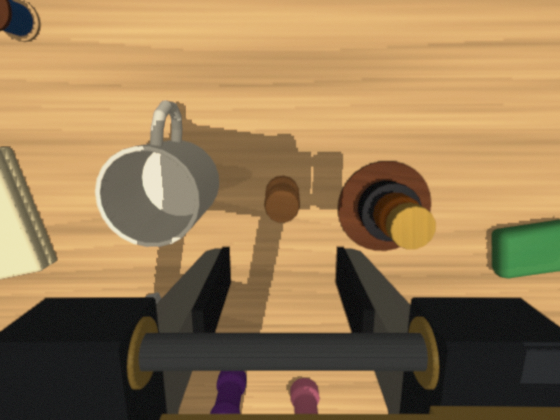

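The holder stands upright at (282,198), 109 mm from the mug and 111 mm from the coaster. Next is the tube.

>>> jog_arm:
  steps:
    - [-0.66,-0.9,0,0]
    - [-0.66,-0.9,0,0]
    - [-0.66,-0.9,0,0]
    - [-0.66,-0.9,0,0]
    - [-0.66,-0.9,0,0]
    - [-0.66,-0.9,0,0]
    - [-0.66,-0.9,0,0]
    - [0,0,0,-1]
    - [0,0,0,-1]
    - [0,0,0,-1]
    - [0,0,0,-1]
    - [0,0,0,-1]
    - [0,0,0,-1]
    - [0,0,0,-1]
    - [0,0,0,-1]
    - [0,0,0,-1]
    - [0,0,0,-1]
    - [0,0,0,-1]
    - [0,0,0,-1]
  jaw: 0.5

```text
clock: 22.6
ee_pos: [0.4358, 0.1065, 0.214]
orientation: [-3.14, 0.002, 1.051]
force: [-0.2, -0.0, 0.0]
gripper_width: 0.499
gripper_force: 0.0
```

>>> jog_arm:
  steps:
    - [0,0,0,-1]
    - [0,0,0,-1]
    - [0,0,0,-1]
    - [0,0,0,-1]
    - [0,0,0,-1]
    - [0,0,0,-1]
    - [0,0,0,-1]
    - [0,0,0,-1]
    - [0,0,0,-1]
    - [0,0,0,-0.4]
    - [0,0,0,0]
    - [0,0,0,0]
    - [0,0,0,0]

```text
clock: 23.9
ee_pos: [0.4365, 0.1066, 0.2149]
orientation: [-3.141, -0.0, 1.866]
force: [0.4, 0.8, -0.0]
gripper_width: 0.501
gripper_force: 0.0
```

Run:
```python
from h import *
s=manip.observe(); print(s['ee_pos'],s['orientation'],s['joint_positions'])
c=cap('wrist'); save(c,'w5.png'); P=cloud(c); z=P[...,2]
for k,g,h,t in(('tube',(.436,.106),.016,.008),('pad',(.541,.27),.03,.004)):
    m=(np.linalg.norm(P[...,:2]-g,axis=2)<(.06 if k=='tube' else .12))&(abs(z-h)<t)
    n,L,st,_=cv2.connectedComponentsWithStats(m.astype(np.uint8)); i=1+st[1:,4].argmax(); Q=P[L==i]
    print(k,len(Q),Q.mean(0).round(4),cv2.minAreaRect((Q[:,:2]*1000).astype(np.float32)))
```

```text
[0.43647891 0.10661734 0.21486341] [-3.14068983e+00 -3.32088681e-05  1.86648264e+00] [ 2.36252615e-01  9.79815686e-02  2.01230848e+00 -2.38531145e-05
  1.03220581e+00 -5.94214663e-02]
tube 1602 [0.4337 0.1071 0.0182] ((434.0496520996094, 105.64305114746094), (19.71546173095703, 99.5378189086914), 16.603900909423828)
pad 23103 [0.5444 0.2519 0.0303] ((544.803466796875, 249.9597625732422), (130.65623474121094, 140.50546264648438), 12.225268363952637)
```

View pics/w5.png

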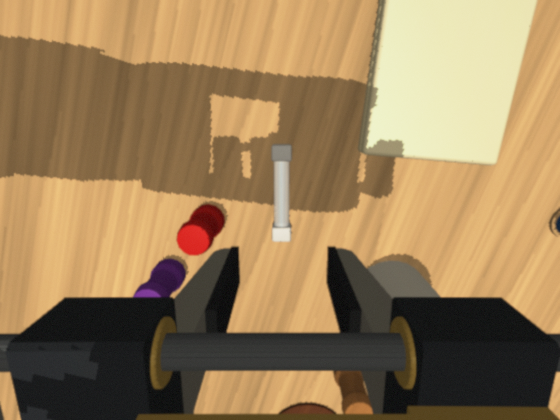

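The tube at (282,193) lies between the fingers, and the red look-alike at (200,230) is clear of them. Descending to grasp.

>>> jog_arm:
  steps:
    - [0,-0.08,0,0]
    - [0,0,1,0]
    - [0,0,1,0]
    - [0,0,1,0]
    - [0,0,1,0]
    - [0,0,1,0]
    - [0,0,0.8,0]
    - [0,0,0.4,0]
    - [0,0,0.2,0]
    - [0,0,0,0]
    - [0,0,0,0]

```text
clock: 25.05
ee_pos: [0.4351, 0.1061, 0.0241]
orientation: [3.14, 0.0, 1.867]
force: [-0.9, -0.9, -0.1]
gripper_width: 0.5
gripper_force: 0.0
```

>>> jog_arm:
  steps:
    - [0,0,0,0]
    - [0,0,0,0]
    - [0,0,0,0]
    - [0,0,0,0]
    - [0,0,0,0]
    - [0,0,0,0]
    - [0,0,0,0]
    - [0,0,0,0]
    - [0,0,0,0]
    - [0,0,0,0]
  jaw: 1
  grip_force: 6

```text
clock: 26.05
ee_pos: [0.4347, 0.106, 0.0235]
orientation: [3.141, 0.0, 1.867]
force: [-1.4, 0.2, 5.9]
gripper_width: 0.17
gripper_force: 6.0
```

>>> jog_arm:
  steps:
    - [0,0,-0.4,0]
    - [0,0,-0.7,0]
    - [0,0,-0.4,0]
    - [0,0,0,0.5]
    - [0,0,0,0.45]
    - [0.66,0.16,0,0]
    - [0.66,0.16,0,0]
    - [0.66,0.16,0,0]
    - [0.66,0.16,0,0]
    - [0.66,0.16,0,0]
    - [0.66,0.16,0,0]
    - [0.64,0.15,0,0]
    - [0,0,0,0]
    - [0,0,0,0]
    - [0,0,0,0]

```text
clock: 27.55
ee_pos: [0.4375, 0.2472, 0.0684]
orientation: [-3.141, 0.0, 1.784]
force: [0.4, -0.2, -0.2]
gripper_width: 0.171
gripper_force: 6.0
```

>>> jog_arm:
  steps:
    - [0,0,0.7,0]
    - [0,0,0.4,0]
    - [0,0,0.25,0]
    - [0,0,0.1,0]
    - [0,0,0,0]
    - [0,0,0,0]
    - [0,0,0,0]

```text
clock: 28.25
ee_pos: [0.4381, 0.2481, 0.0252]
orientation: [3.141, -0.0, 1.784]
force: [-0.0, -0.6, -1.0]
gripper_width: 0.171
gripper_force: 6.0
```

>>> jog_arm:
  steps:
    - [0,0,0.04,0]
    - [0,0,0,0]
    - [0,0,0,0]

```text
clock: 28.55
ee_pos: [0.4378, 0.2479, 0.0237]
orientation: [3.141, -0.0, 1.785]
force: [0.5, 0.2, 0.3]
gripper_width: 0.174
gripper_force: 6.0
```

>>> jog_arm:
  steps:
    - [0,0,0,0]
    - [0,0,0,0]
    - [0,0,0,0]
    - [0,0,0,0]
    - [0,0,0,0]
    - [0,0,-0.4,0]
    - [0,0,-0.8,0]
    - [0,0,-1,0]
    - [0,0,-1,0]
    - [0,0,-1,0]
    - [0,0,-1,0]
    - [0,0,-1,0]
    - [0,0,0,0]
    - [0,0,0,0]
  jaw: 0.67

```text
clock: 29.95
ee_pos: [0.4379, 0.248, 0.2105]
orientation: [3.14, -0.001, 1.784]
force: [-0.3, -0.5, -0.4]
gripper_width: 0.329
gripper_force: 0.0
```

```bash
cat > chk.py <<'E'
from h import *
w=cap('wrist'); sd=cap('side'); save(sd,'s3.png'); save(w,'w6.png')
print(manip.observe()['ee_pos'])
for n,c in(('wrist',w),('side',sd)):
  P=cloud(c); z=P[...,2]
  for k,g,r,h,t in(('tube',(.438,.248),.06,.016,.008),('pad',(.541,.27),.12,.03,.004),('jar',(.56,-.19),.05,.089,.004),('holder',(.575,-.081),.05,.07,.004),('soap',(.518,-.348),.07,.025,.004),('spool',(.74,.164),.05,.04,.004),('bottle',(.715,.312),.05,.13,.004)):
    m=(np.linalg.norm(P[...,:2]-g,axis=2)<r)&(abs(z-h)<t)
    nn,L,st,_=cv2.connectedComponentsWithStats(m.astype(np.uint8),connectivity=8)
    if nn<2 or st[1:,4].max()<30: continue
    Q=P[L==1+st[1:,4].argmax()]; r=cv2.minAreaRect((Q[:,:2]*1000).astype(np.float32))
    print(n,k,np.round(r[0],1),np.round(r[1]),round(r[2],1))
E
python3 chk.py
```

```text
[0.43706593 0.24751722 0.20887987]
wrist tube [437.2 247.8] [20. 99.] 12.4
wrist pad [540.7 270. ] [130. 180.] 11.9
wrist spool [732.7 172.6] [30. 15.] 17.0
side tube [438.5 248.4] [ 20. 101.] 12.6
side pad [541.7 269.7] [129. 183.] 12.0
side holder [583.4 -75.5] [12. 20.] 6.9
side spool [738.8 163.6] [36. 37.] 76.6
side bottle [713.5 311.7] [25. 25.] 44.4
```

View pics/s3.png

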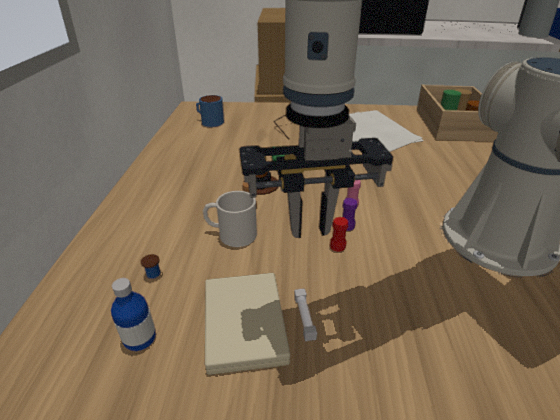

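The tube at (305,315) lies parallel to the pad, 106 mm from its centre and centred along it. The bystanders visible here haven't moved, so I'm handing in.

```bash
python3 -c "
from workcell import order; print(order.sign_off())"
```

```text
the job is handed in; nothing more can be done
None
```

All four pieces were placed and the job was handed in at about 30 s of robot time: the tin, jar and holder measured within about 2 mm of target and the tube within about 1 mm; no verdict came back, and I didn't re-measure the soap or the jar stack after moving the tube.

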